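# Set the length stop and butt the pipe

### The job

On the pipe length gauge, push the red-posted sliding stop along its rail with the fingertips until it drops into the notch of the yellow index block, riding over the blue one if that comes first, and leave it clicked in there. Then push the grey pipe piece along its trough until its end rests against the stop, with the stop still in the yellow notch. Only push: never lift the pipe out of its trough, and leave the other things where they lie.

Things in the scene. Friction and masses are not known exactly. Their poses are not given: they have to be found in the camera images.
- gauge: The fixed length gauge: grey base plate 230 x 520 x 10 mm bolted to the bench. Its y axis runs along the rail. Origin on the bench surface (z up); the plate spans x -75 to +155, y -260 to +260 mm from it. The aluminium rail (22 wide, top at z 38 mm) runs along y at x = +40 mm; the steel V trough runs along y at x = -30 mm, from y -255 to +215 mm, its rims 60 mm apart at z 46 mm. The index blocks stand at x = +85 mm.
- stop (a joint): Travel (m) of the sliding stop along the rail, 0 at the +y end of the gauge, growing towards the gauge's -y; range 0 to 0.30. It moves only along the rail; about 1.5 N of friction, more when pushed fast.
- stop_post (a point): Centre of the top of the stop's red push post, a block 34 mm (x) by 24 mm (y, along the rail) whose top is 105 mm and whose foot is 50 mm above the bench. Push it on its +y face to move the stop towards the gauge's -y. Below the post a black saddle, 50 mm long in y, rides on the rail. Axes parallel to the gauge's.
- stop_face (a point): Point on the steel paddle of the stop, at the height of the pipe's axis (51 mm above the bench), centred over the trough, on the face that looks to the gauge's -y (towards the pipe). The paddle is 10 mm thick, 34 to 82 mm above the bench. Axes parallel to the gauge's.
- stop_pin (a point): Point below the stop's spring pin, in the height of the index blocks' undersides. The pin stands on an outrigger on the +x side of the rail, at the same y as the post; its white head shows on top. Seated in a notch, this point coincides with that block's origin.
- pin (a joint): Rise (m) of the spring pin above its lowest place: 0 between the blocks, about 0.004 on the crest of a rib, about 0.0005 when dropped in a notch. Climbing a ramp takes some 5 N of push on the stop, then the force dips and the pin snaps into the notch by itself; leaving a notch, either way, takes some 10 to 12 N.
- yellow_block: Fixed index block: a notch between two steel ribs, and a yellow 36 mm cube (top 46 mm above the bench) centred 40 mm to the +x side of the notch. Origin at the centre of the notch, on the base plate (10 mm above the bench); axes parallel to the gauge's. Ramps start 21 mm either side of the notch, the ribs crest 8 mm either side of it.
- blue_block: The same block with a blue cube; not the one wanted. It may come before or after the yellow one.
- pipe: Grey pipe piece with blue plugs closing both ends, 50 mm outside diameter, 120 mm long, 110 to 210 g, loose in the V trough. Origin mid-length on its axis, which lies along its y and along the trough, 51 mm above the bench. Slides at 1 to 3 N.
- pipe_end (a point): Centre of the pipe's +y end face, the one that faces the stop's paddle. The other end face lies 120 mm further to -y.
- coupling: Loose grey coupling ring, 54 mm across, 45 mm high, standing on the gauge's base plate on the +x side of the rail. Leave alone. Origin: centre of underside.
- elbow: Loose grey pipe elbow, about 100 x 90 x 44 mm, on the bench. Leave alone.
- jar: Green jar with white lid, 60 mm across, 75 mm high, on the bench. Leave alone.
- marker: Black marker with red cap, 110 mm long, lying on the far (+x) edge of the gauge's base plate. Leave alone.
- collar: White collar ring, 64 mm across, 22 mm high, on the bench. Leave alone.
- driver: Screwdriver with orange handle on the bench. Leave alone.
- sleeve: Black sleeve, 52 mm across, 60 mm high, standing on the bench. Leave alone.
Things that resemble listed ones, but are neither listed nor needed, are in the scene too. Leave any pink or turquoise look-alike of the pipe alone.

How it is judged:
By the outcome, as a careful person would: the job done as asked, in the order asked, and still so for the second after the job is handed in, with the robot touching nothing.
It also fails if it takes over 51 s, if anything falls off the work surface, if the arm or the gripper's body presses on something with over 40 N, if the wrist force passes 120 N, or if a joint passes its speed limit or range.

### The arm

A 6-joint arm with a two-finger parallel gripper is mounted at the origin on the work surface. World frame = base frame: x ahead of the robot, y to its left, z up, the work surface at z = 0. Lengths are in m, angles in degrees, forces in N, time in s.
With the tool pointing down it reaches from about 0.225 to 0.725 m from the base axis. Payload 3.1 kg.
Tool frame: the origin (TCP) lies midway between the tips of the shut fingers; the grasp point (between the pads) lies 19 mm behind it; y points along the fingers, z is the direction in which the jaws open and shut, and the axes are right-handed (so a half turn about y gives the same grasp; the last joint's range is limited). The gripper opens to 85 mm and grips with 20 to 120 N. Pads are 22 mm wide; open, the fingers measure 114 mm over their backs; the gripper's body (76 mm by 85 mm) begins 54 mm behind the grasp point. The pads swing forward as they close: fully open they stand 13 mm farther back than shut.
Start: joints at [-71.608, 2.75, 5.684, 92.934, 0, 82.678], TCP at [0.228, -0.473, 0.231] pointing down, gripper open.
Joint ranges: [-166.93, 166.93], [-56.73, 111.36], [-69.38, 81.34], [-121.58, 131.49], [-85.45, 84.26], [-180, 180]. Speed limits (degrees/s): [159.86, 159.86, 180, 180, 180, 180].

### API

Orientations are given as [roll, pitch, yaw] about the fixed x, y, z axes, in that order (R = Rz(yaw) Ry(pitch) Rx(roll)).
In Python, from rig import r gives the robot as it stands. The module is installed in compiled form; this text tells all that it offers.
- The arm moves only by the shell command python3 -m handwheel 'ROWS' [FORCE]. ROWS is JSON, a list of rows, each a list of 7 numbers: the gripper's target within -1 to 1 (shut at 1, half-way at 0, fully open at -1), then the shift along the world's x, y, z in cm, then the turn, a rotation vector about the world's x, y, z in rad. A call has 1 to 12 rows; each row shifts and turns the commanded pose from where the row before left it; what a row does not reach is not made up. A row lasts 1/10 s, in which the tool goes at most 50 mm and 8.59 degrees, less where a joint would pass 70% of its speed; a pose out of reach is approached as far as the arm can. A call with a gripper value outside its range is refused whole. The fingers move at their own pace and stop on an object; FORCE is the grip in N (left out, the last holds). Time passes only in rows, so rows that do not move let the fingers close. It gives the time, the measured TCP pose, the force and the opening at its end, in the units of the state.
- r.read_state(): the state, without advancing time (a new reading comes with each control period).
- r.camera(name): name is "scene" or "top" or "wrist"; returns (picture, depth): 384x512x3 uint8, red, green, blue; 384x512 float32, m along the optical axis (not along the pixel's ray), 0 where there is no reading.
- r.camera_params(name): a dict with "fx", "fy", "cx", "cy" (pixels), "dist" ([k1, k2, p1, p2, k3] as OpenCV has them; the pictures are not rectified), "rvec" (rotation vector, rad) and "tvec" (3), from world to camera coordinates, as OpenCV has them; the wrist camera has in their place "mount" (4x4, takes a point from camera to tool coordinates, whose origin is the TCP and whose axes are the tool frame's). Camera axes: x right, y down, z forward; pixel columns grow to the right and rows downward; lengths in m; the calibration is good to about 2 mm. A picture is of the moment at which its call begins: read the wrist's pose just before it. camera_params takes no time and is no camera call.
- r.finish_job(): hands the job in, once; it reports no verdict.
The state is a dict: "time": time; "qpos": joint angles; "qd": joint speeds; "tau": joint torques, N m; "ee_pos": TCP position; "ee_rot": TCP orientation; "force": force on the tool from outside, world axes, zero at the start; "moment": the same for the moment, N m; "opening": finger opening in m.
Only numpy, scipy, OpenCV 4.12 (cv2) and the standard library are available. Lean on these libraries where they do the work, as an engineer would, in place of code of your own. Each camera call takes 0.05 s, during which the arm holds its last target.

## Working session

There is one attempt and no reset: what is moved stays moved. The work goes in short steps, Python scripts to look and compute and a shell command to move; the robot and the scene stay as the last step left them, time stands still between calls to the robot, and variables do not carry over. Pictures are saved under pics/ and viewed, and the job is handed in when it is done.

```bash
mkdir -p pics; cat > h.py <<'E'
import numpy as np,cv2
from rig import r
def P(name):
    return r.camera_params(name)
def save(img,fn,s=1.5): cv2.imwrite(fn,cv2.resize(img[:,:,::-1],None,fx=s,fy=s))
def world(name,depth):
    p=P(name);K=np.array([[p['fx'],0,p['cx']],[0,p['fy'],p['cy']],[0,0,1]])
    h,w=depth.shape;u,v=np.meshgrid(np.arange(w),np.arange(h))
    n=cv2.undistortPoints(np.stack([u,v],-1).reshape(-1,1,2).astype(np.float64),K,np.array(p['dist'])).reshape(h,w,2)
    c=np.dstack([n*depth[...,None],depth])
    R=cv2.Rodrigues(np.array(p['rvec']))[0];t=np.array(p['tvec'])
    return (c-t)@R
E
python3 - <<'E'
from h import *
for n in ['scene','top']:
    i,d=r.camera(n);save(i,f'pics/{n}0.png');np.savez(f'{n}0.npz',i=i,d=d)
print(r.read_state()); print(P('top'))
E
```

```text
{'time': 0.1, 'qpos': array([-7.16086153e+01,  2.79099011e+00,  5.60008199e+00,  9.29340083e+01,
       -1.55006224e-04,  8.26777258e+01]), 'qd': array([ 0.04224777, -0.11491026,  0.18744619, -0.07317702, -0.08223981,
       -0.10429962]), 'tau': array([ 2.63311988e-03, -3.39850008e+01,  3.20936251e+01,  1.57559314e-02,
       -7.94568814e-05, -6.05397503e-06]), 'ee_pos': array([ 0.22759522, -0.47248272,  0.23020853]), 'ee_rot': array([-9.01239175e+01,  1.57668720e-02, -1.54286358e+02]), 'force': array([-0.45358102,  0.58171162, -0.35459604]), 'moment': array([ 0.02339084, -0.01440548,  0.04615761]), 'opening': 0.08536004268037231}
{'fx': 365.22015005279985, 'fy': 365.22015005279985, 'cx': 257.5542343806931, 'cy': 190.54328662458616, 'dist': array([0.03779904, 0.        , 0.        , 0.        , 0.        ]), 'rvec': array([ 2.1224764 , -2.13102984,  0.18188703]), 'tvec': array([4.82181583e-04, 5.12540038e-01, 1.13221835e+00])}
```

View pics/scene0.png

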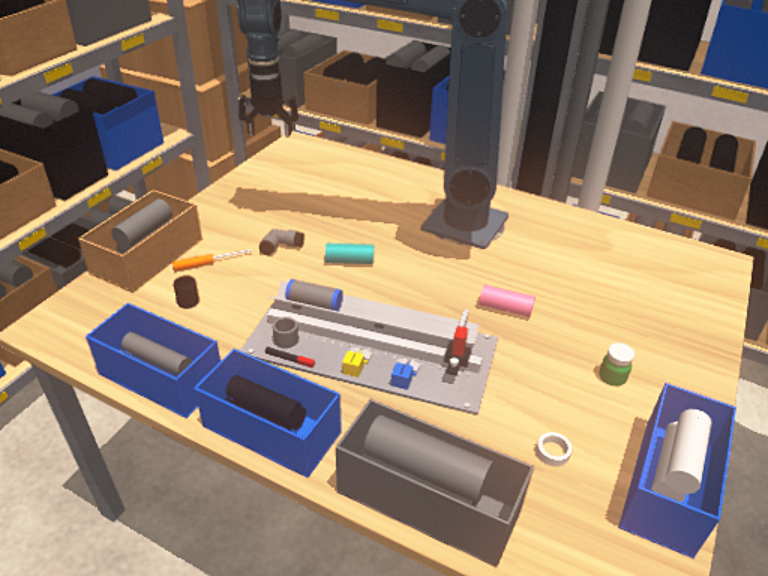

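View pics/top0.png

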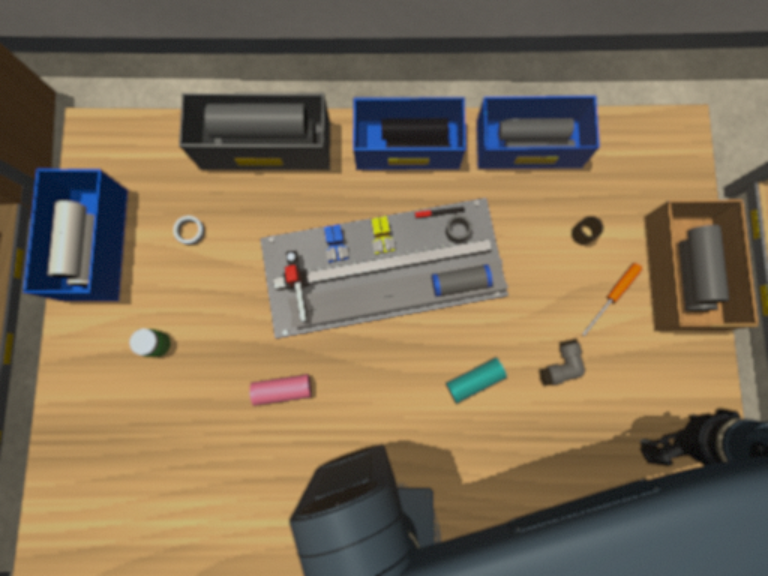

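The scene view shows the stop's red post at (458,345), the blue block at (402,374) and the yellow one at (354,363). The grey pipe with blue plugs is at (315,293). In the top view the post is at (291,273), blue at (335,235), yellow at (381,227) and the pipe at (462,281). Going from the stop, blue comes before yellow.

Pipe candidates in the top view: the grey one with blue plugs in the trough (462,281) is the one I want. The pink (280,390) and turquoise (476,380) pieces are look-alikes, and the rest are pipes in bins.

```bash
python3 - <<'E'
from h import *
res={}
for n in ['top','scene']:
    z=np.load(f'{n}0.npz');i,d=z['i'],z['d'];W=world(n,d)
    hsv=cv2.cvtColor(i,cv2.COLOR_RGB2HSV);H,S,V=[hsv[...,k].astype(int) for k in range(3)]
    box=(W[...,0]>.25)&(W[...,0]<.75)&(abs(W[...,1])<.4)&(W[...,2]<.16)
    ms={'yellow':(H>22)&(H<35)&(S>170)&(W[...,2]>.03),'blue':(H>105)&(H<125)&(S>140)&(W[...,2]>.03),'red':((H<6)|(H>174))&(S>150)}
    for k,m in ms.items():
        m=(m&box).astype(np.uint8);c,l,s,cc=cv2.connectedComponentsWithStats(m)
        for j in range(1,c):
            if s[j,4]>15:
                w=W[l==j]; zt=np.percentile(w[:,2],90); t=w[w[:,2]>zt-.006]
                print(n,k,cc[j].round(),s[j,4],'mean',w.mean(0).round(4),'top',zt.round(4),t.mean(0).round(4),'mm',t.min(0).round(3),t.max(0).round(3))
    if n=='top':
        save(i[110:240,160:350],'pics/crop0.png',4)
    else:
        # plate boundary
        pass
    # plate: z ~0.010 grey
    m=(abs(W[...,2]-.010)<.006)&box&(S<60)
    m=cv2.morphologyEx(m.astype(np.uint8),cv2.MORPH_OPEN,np.ones((3,3)))
    p=W[m>0][:,:2].astype(np.float32);print(n,len(p),cv2.minAreaRect(p))
E
```

```text
top yellow [253. 150.] 114 mean [0.6466 0.0118 0.0468] top 0.0507 [0.6476 0.0117 0.0483] mm [ 0.63  -0.007  0.045] [0.668 0.029 0.054]
top blue [222. 156.] 103 mean [0.6281 0.1141 0.0469] top 0.0502 [0.6285 0.1144 0.0477] mm [0.611 0.098 0.044] [0.645 0.131 0.053]
top blue [325. 183.] 23 mean [ 0.5306 -0.215   0.0759] top 0.0792 [ 0.5305 -0.2149  0.0771] mm [ 0.515 -0.22   0.073] [ 0.546 -0.211  0.081]
top blue [291. 189.] 38 mean [ 0.5102 -0.1056  0.0749] top 0.08 [ 0.5129 -0.1056  0.0779] mm [ 0.501 -0.11   0.075] [ 0.527 -0.101  0.083]
top red [282. 142.] 36 mean [ 0.6802 -0.0836  0.0243] top 0.0271 [ 0.6802 -0.0832  0.025 ] mm [ 0.674 -0.101  0.021] [ 0.686 -0.067  0.03 ]
top red [194. 182.] 93 mean [0.529  0.1933 0.1038] top 0.109 [0.5293 0.1938 0.1068] mm [0.513 0.18  0.103] [0.545 0.206 0.112]
top 4492 ((0.5638212561607361, 0.007347732782363892), (0.2289877086877823, 0.5177004933357239), 10.191510200500488)
scene yellow [235. 239.] 85 mean [0.6518 0.0123 0.0478] top 0.0504 [0.6518 0.0119 0.048 ] mm [ 0.631 -0.006  0.045] [0.67  0.031 0.053]
scene blue [223. 197.] 20 mean [ 0.5233 -0.1052  0.0746] top 0.0795 [ 0.5199 -0.1055  0.0774] mm [ 0.511 -0.111  0.074] [ 0.532 -0.101  0.082]
scene blue [268. 247.] 89 mean [0.6335 0.1157 0.0478] top 0.0505 [0.6335 0.116  0.048 ] mm [0.614 0.097 0.045] [0.65  0.134 0.053]
scene red [306. 227.] 142 mean [0.5411 0.1969 0.089 ] top 0.1068 [0.5336 0.1954 0.1056] mm [0.516 0.183 0.101] [0.552 0.208 0.111]
scene red [203. 241.] 57 mean [ 0.6857 -0.0829  0.0221] top 0.0269 [ 0.685  -0.0836  0.0244] mm [ 0.674 -0.104  0.021] [ 0.693 -0.065  0.029]
scene 3883 ((0.5666631460189819, 0.006298869848251343), (0.23518414795398712, 0.5184722542762756), 10.194459915161133)
```

View pics/crop0.png

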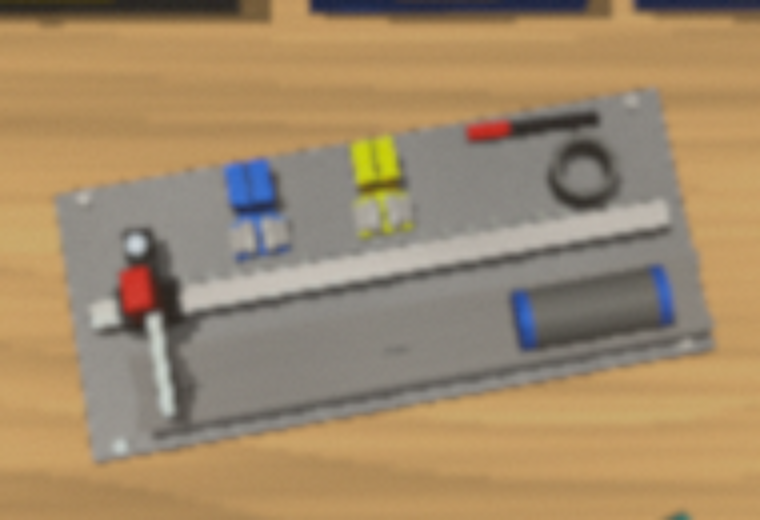

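Blue comes first and the pipe is confirmed, both by the crop. It shows the pipe with its blue plugs at (595,305), the red post at (138,290) and the white pin head at (137,243). The gauge yaw is about 10.2°. The stop has to travel about 200 mm to yellow, passing blue at about 96 mm. I'll go to the post's +y side with the gripper shut, turning it 74.5° so the fingers stand side by side across the rail.

```bash
python3 -m handwheel '[[1,1.64,3.96,0,0,0,0.0722],[1,1.64,3.96,0,0,0,0.0722],[1,1.64,3.96,0,0,0,0.0722],[1,1.64,3.96,0,0,0,0.0722],[1,1.64,3.96,0,0,0,0.0722],[1,1.64,3.96,0,0,0,0.0722],[1,1.64,3.96,0,0,0,0.0722],[1,1.64,3.96,0,0,0,0.0722],[1,1.64,3.96,0,0,0,0.0722]]' 40
python3 -m handwheel '[[1,1.64,3.96,0,0,0,0.0722],[1,1.64,3.96,0,0,0,0.0722],[1,1.64,3.96,0,0,0,0.0722],[1,1.64,3.96,0,0,0,0.0722],[1,1.64,3.96,0,0,0,0.0722],[1,1.64,3.96,0,0,0,0.0722],[1,1.64,3.96,0,0,0,0.0722],[1,1.64,3.96,0,0,0,0.0722],[1,1.64,3.96,0,0,0,0.0722],[1,0,0,0,0,0,0],[1,0,0,0,0,0,0],[1,0,0,0,0,0,0]]'
python3 - <<'E'
from h import *
s=r.read_state();print(s['ee_pos'],s['ee_rot'],s['force'],s['opening'],s['qpos'])
i,d=r.camera('wrist');save(i,'pics/w1.png')
E
```

```text
time: 1.0
ee_pos: [0.3755, -0.1148, 0.2309]
ee_rot: [-90.0, 0.0, -116.9]
force: [1.8, -1.1, -0.5]
opening: 0.0
time: 2.2
ee_pos: [0.5225, 0.239, 0.2311]
ee_rot: [-90.1, -0.0, -79.9]
force: [0.5, -1.0, 0.4]
opening: 0.0002
[0.5225307  0.23903616 0.23108744] [-9.00587877e+01 -3.31431949e-02 -7.98733537e+01] [ 0.49034778 -1.00382049  0.38605376] 0.00021097474043401703 [ 1.79099491e+01  1.03376420e+01  1.39141914e+01  9.36392839e+01
 -2.48764124e-02  9.77833335e+01]
```

View pics/w1.png

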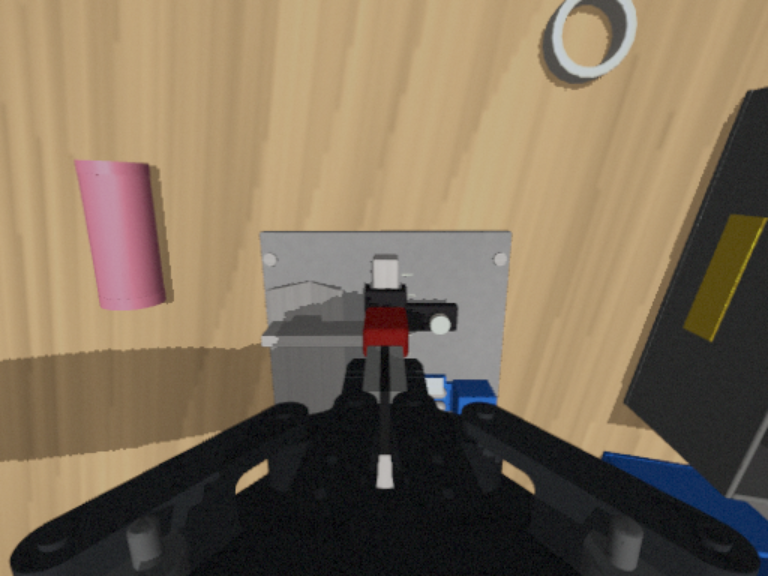

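The wrist view shows the shut fingers lined up with the red post at (385,330) and clear on its +y side. I'll descend now.

```bash
python3 -m handwheel '[[1,0,0,-4,0,0,0],[1,0,0,-4,0,0,0],[1,0,0,-4,0,0,0],[1,0,0,-4,0,0,0],[1,0,0,0,0,0,0],[1,0,0,0,0,0,0]]'
python3 -m handwheel '[[1,0.09,-0.49,0,0,0,0],[1,0.09,-0.49,0,0,0,0],[1,0.09,-0.49,0,0,0,0],[1,0.09,-0.49,0,0,0,0],[1,0.09,-0.49,0,0,0,0],[1,0.09,-0.49,0,0,0,0],[1,0.09,-0.49,0,0,0,0],[1,0.09,-0.49,0,0,0,0]]'
```

```text
time: 2.85
ee_pos: [0.5223, 0.2386, 0.0716]
ee_rot: [-90.1, -0.0, -79.9]
force: [-0.1, 0.0, 0.8]
opening: 0.0005
time: 3.65
ee_pos: [0.5306, 0.2006, 0.0716]
ee_rot: [-89.9, 0.0, -79.8]
force: [-0.3, 2.4, 2.3]
opening: -0.0003
```

```bash
cat > m.py <<'E'
from h import *
import sys
ey=np.array([-np.sin(np.radians(10.19)),np.cos(np.radians(10.19))]);ex=np.array([ey[1],-ey[0]])
O=np.array([.5256,-.0001])
tag=sys.argv[1]
s=r.read_state();t=s['ee_pos'];print('tcp',t.round(4),'g',((t[:2]-O)@ex).round(4),((t[:2]-O)@ey).round(4),'F',s['force'].round(1),s['time'])
for n in ['top','scene']:
    i,d=r.camera(n);W=world(n,d);save(i,f'pics/{n}_{tag}.png')
    hsv=cv2.cvtColor(i,cv2.COLOR_RGB2HSV);H,S,V=[hsv[...,k].astype(int) for k in range(3)]
    G=np.dstack([(W[...,:2]-O)@ex,(W[...,:2]-O)@ey,W[...,2]])
    box=(abs(G[...,0]-.04)<.12)&(abs(G[...,1])<.28)
    ms={'yellow':(H>22)&(H<35)&(S>170)&(W[...,2]>.038),'blue':(H>105)&(H<125)&(S>140)&(W[...,2]>.04),'red':((H<6)|(H>174))&(S>150)&(W[...,2]>.045),
     'white':(S<40)&(V>150)&(abs(G[...,0]-.085)<.02)&(W[...,2]>.045)}
    for k,m in ms.items():
        m=(m&box).astype(np.uint8);c,l,st,cc=cv2.connectedComponentsWithStats(m)
        for j in range(1,c):
            if st[j,4]>8:
                g=G[l==j];print(n,k,cc[j].round(),st[j,4],'g',g.mean(0).round(4),'y',np.percentile(g[:,1],[2,98]).round(4),'z',np.percentile(g[:,2],90).round(3))
E
python3 m.py a
```

```text
tcp [0.5306 0.2006 0.0716] g 0.0404 0.1967 F [-0.3  2.4  2.3] 3.65
top yellow [253. 150.] 106 g [ 0.1221 -0.01    0.0478] y [-0.0255  0.0055] z 0.051
top blue [222. 156.] 100 g [0.1215 0.0939 0.0473] y [0.0785 0.1097] z 0.05
top blue [325. 183.] 22 g [-0.0324 -0.2124  0.0757] y [-0.2153 -0.2099] z 0.079
top blue [291. 189.] 40 g [-0.0329 -0.1012  0.0747] y [-0.1058 -0.097 ] z 0.079
top red [200. 182.] 81 g [0.0343 0.171  0.108 ] y [0.1614 0.1839] z 0.109
scene yellow [235. 239.] 84 g [ 0.1266 -0.0101  0.0477] y [-0.0265  0.0063] z 0.05
scene blue [192. 190.] 13 g [-0.0185 -0.214   0.0749] y [-0.2173 -0.2099] z 0.081
scene blue [223. 197.] 20 g [-0.0201 -0.1027  0.0752] y [-0.1073 -0.0986] z 0.079
scene blue [268. 247.] 87 g [0.1265 0.095  0.0478] y [0.0778 0.1114] z 0.05
scene red [299. 227.] 118 g [0.0524 0.1714 0.0866] y [0.1619 0.1826] z 0.107
scene white [307. 216.] 20 g [0.0902 0.1947 0.1709] y [0.1909 0.1991] z 0.177
scene white [196. 217.] 11 g [ 0.0844 -0.1565  0.0568] y [-0.1632 -0.1525] z 0.059
```

```bash
python3 -c "
import cv2;i=cv2.imread('pics/scene_a.png');cv2.imwrite('pics/scene_ac.png',cv2.resize(i[250:430,230:530],None,fx=2.5,fy=2.5))"
```

```text
(no output)
```

View pics/scene_ac.png

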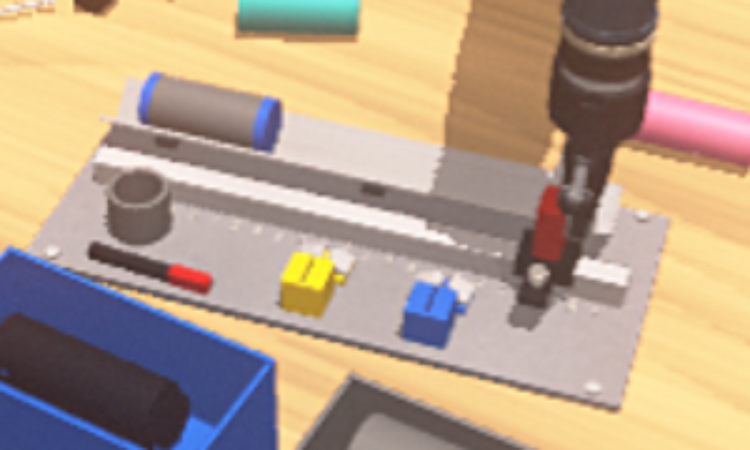

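The push is in contact: the post is at gauge y ≈ 0.171 and the tool offset is about 24 mm. Seating in yellow should come at TCP y_g ≈ +0.0135, and in blue at about 0.118. I'll continue onto blue's ramp and use it to calibrate.

```bash
python3 -m handwheel '[[1,0.106,-0.59,0,0,0,0],[1,0.106,-0.59,0,0,0,0],[1,0.106,-0.59,0,0,0,0],[1,0.106,-0.59,0,0,0,0],[1,0.106,-0.59,0,0,0,0],[1,0.106,-0.59,0,0,0,0],[1,0.106,-0.59,0,0,0,0],[1,0.106,-0.59,0,0,0,0],[1,0.106,-0.59,0,0,0,0],[1,0.106,-0.59,0,0,0,0]]'
for k in 1; do :; done
python3 -m handwheel '[[1,0.035,-0.197,0,0,0,0]]'
python3 -m handwheel '[[1,0.035,-0.197,0,0,0,0]]'
python3 -m handwheel '[[1,0.035,-0.197,0,0,0,0]]'
python3 -m handwheel '[[1,0.035,-0.197,0,0,0,0]]'
python3 -m handwheel '[[1,0.035,-0.197,0,0,0,0]]'
python3 -m handwheel '[[1,0.035,-0.197,0,0,0,0]]'
python3 -m handwheel '[[1,0.035,-0.197,0,0,0,0]]'
python3 -m handwheel '[[1,0.035,-0.197,0,0,0,0]]'
python3 -m handwheel '[[1,0.035,-0.197,0,0,0,0]]'
python3 m.py b
```

```text
time: 4.75
ee_pos: [0.5405, 0.1417, 0.0711]
ee_rot: [-90.0, 0.1, -79.8]
force: [-1.0, 7.5, -1.9]
opening: 0.0003
time: 4.85
ee_pos: [0.5407, 0.1402, 0.0711]
ee_rot: [-90.0, 0.2, -79.8]
force: [-1.1, 7.2, -0.8]
opening: 0.0002
time: 4.95
ee_pos: [0.5409, 0.139, 0.0711]
ee_rot: [-90.0, 0.2, -79.8]
force: [-0.4, 7.1, -1.9]
opening: -0.0001
time: 5.05
ee_pos: [0.5412, 0.1374, 0.0711]
ee_rot: [-90.0, 0.3, -79.8]
force: [-0.7, 7.7, -0.3]
opening: -0.0002
time: 5.15
ee_pos: [0.5416, 0.1355, 0.0711]
ee_rot: [-90.0, 0.3, -79.7]
force: [-0.5, 7.4, 0.0]
opening: -0.0001
time: 5.25
ee_pos: [0.542, 0.133, 0.0711]
ee_rot: [-90.0, 0.2, -79.8]
force: [-0.7, 5.1, -1.5]
opening: -0.0
time: 5.35
ee_pos: [0.5426, 0.13, 0.0711]
ee_rot: [-90.0, 0.0, -79.8]
force: [0.5, 2.5, -1.7]
opening: 0.0001
time: 5.45
ee_pos: [0.5433, 0.1266, 0.0713]
ee_rot: [-90.0, -0.1, -79.8]
force: [0.7, -0.4, -0.3]
opening: 0.0002
time: 5.55
ee_pos: [0.5439, 0.1245, 0.0716]
ee_rot: [-90.0, -0.1, -79.9]
force: [-0.3, -0.7, 0.9]
opening: -0.0002
time: 5.65
ee_pos: [0.5442, 0.1233, 0.0717]
ee_rot: [-90.0, -0.0, -79.9]
force: [-0.6,
[... 343 characters left out ...]
. 189.] 41 g [-0.0333 -0.1014  0.0741] y [-0.106  -0.0971] z 0.079
top red [226. 178.] 61 g [0.0311 0.0919 0.1095] y [0.0831 0.1042] z 0.109
scene yellow [235. 239.] 85 g [ 0.1264 -0.0099  0.0478] y [-0.0269  0.0062] z 0.051
scene blue [192. 190.] 13 g [-0.0192 -0.2144  0.0742] y [-0.2181 -0.2099] z 0.081
scene blue [223. 197.] 21 g [-0.021  -0.103   0.0742] y [-0.1067 -0.0984] z 0.078
scene blue [268. 247.] 90 g [0.1257 0.0949 0.0473] y [0.0776 0.1116] z 0.05
scene red [275. 222.] 102 g [0.054  0.0941 0.0862] y [0.085 0.105] z 0.108
scene white [281. 209.] 16 g [0.0888 0.1166 0.1726] y [0.1134 0.1201] z 0.181
scene white [196. 218.] 13 g [ 0.0867 -0.1575  0.0559] y [-0.1645 -0.1524] z 0.058
```

The stop is now in the blue notch, with TCP y_g at 0.1182 and force dipping before it rose again. Yellow should therefore seat at TCP y_g ≈ 0.0138. I'll ride on out of blue.

```bash
python3 -m handwheel '[[1,0.053,-0.295,0,0,0,0],[1,0.053,-0.295,0,0,0,0],[1,0.053,-0.295,0,0,0,0],[1,0.053,-0.295,0,0,0,0],[1,0.053,-0.295,0,0,0,0]]'
python3 -m handwheel '[[1,0.053,-0.295,0,0,0,0],[1,0.053,-0.295,0,0,0,0],[1,0.053,-0.295,0,0,0,0],[1,0.053,-0.295,0,0,0,0],[1,0.053,-0.295,0,0,0,0]]'
python3 -m handwheel '[[1,0.088,-0.49,0,0,0,0],[1,0.088,-0.49,0,0,0,0],[1,0.088,-0.49,0,0,0,0],[1,0.088,-0.49,0,0,0,0],[1,0.088,-0.49,0,0,0,0],[1,0.088,-0.49,0,0,0,0]]'
python3 m.py c
```

```text
time: 6.25
ee_pos: [0.5468, 0.1091, 0.0716]
ee_rot: [-90.0, -0.0, -79.8]
force: [-0.2, 1.5, 1.2]
opening: -0.0001
time: 6.75
ee_pos: [0.5495, 0.0941, 0.0715]
ee_rot: [-90.0, 0.0, -79.8]
force: [0.2, 2.7, 1.5]
opening: -0.0003
time: 7.35
ee_pos: [0.5547, 0.0645, 0.0713]
ee_rot: [-90.0, 0.0, -79.8]
force: [-0.3, 1.9, 0.6]
opening: 0.0004
tcp [0.5547 0.0645 0.0713] g 0.0401 0.0585 F [-0.3  1.9  0.6] 7.35
top yellow [253. 150.] 107 g [ 0.1221 -0.0099  0.0476] y [-0.0255  0.0059] z 0.051
top blue [325. 183.] 23 g [-0.033  -0.2126  0.0752] y [-0.2164 -0.2093] z 0.08
top blue [291. 189.] 42 g [-0.0337 -0.1012  0.0746] y [-0.1058 -0.0971] z 0.079
top red [246. 175.] 17 g [0.0305 0.0288 0.1061] y [0.0247 0.0332] z 0.108
scene yellow [235. 239.] 85 g [ 0.1261 -0.01    0.0477] y [-0.026   0.0061] z 0.05
scene blue [192. 190.] 13 g [-0.0195 -0.2146  0.0739] y [-0.2171 -0.2118] z 0.078
scene blue [223. 197.] 23 g [-0.0195 -0.1033  0.0729] y [-0.1076 -0.0987] z 0.078
scene blue [268. 247.] 89 g [0.1262 0.0949 0.0476] y [0.0782 0.1114] z 0.05
scene red [256. 218.] 97 g [0.0549 0.0338 0.0836] y [0.0233 0.0442] z 0.106
scene white [260. 205.] 16 g [0.0897 0.0561 0.1709] y [0.053  0.0594] z 0.178
scene white [196. 218.] 10 g [ 0.0875 -0.1558  0.0574] y [-0.1605 -0.1532] z 0.06
```

```bash
python3 -m handwheel '[[1,0.088,-0.49,0,0,0,0],[1,0.088,-0.49,0,0,0,0],[1,0.088,-0.49,0,0,0,0],[1,0.088,-0.49,0,0,0,0]]'
python3 -m handwheel '[[1,0.035,-0.197,0,0,0,0]]'
python3 -m handwheel '[[1,0.035,-0.197,0,0,0,0]]'
python3 -m handwheel '[[1,0.035,-0.197,0,0,0,0]]'
python3 -m handwheel '[[1,0.035,-0.197,0,0,0,0]]'
```

```text
time: 7.85
ee_pos: [0.5575, 0.0451, 0.0709]
ee_rot: [-90.1, 0.0, -79.8]
force: [0.0, 2.2, -0.0]
opening: -0.0001
time: 7.95
ee_pos: [0.558, 0.0426, 0.0709]
ee_rot: [-90.1, -0.0, -79.9]
force: [0.1, 1.3, -0.5]
opening: -0.0001
time: 8.05
ee_pos: [0.5583, 0.041, 0.0709]
ee_rot: [-90.1, 0.0, -79.8]
force: [-1.0, 3.1, -0.7]
opening: -0.0
time: 8.15
ee_pos: [0.5585, 0.0395, 0.0709]
ee_rot: [-90.1, 0.0, -79.8]
force: [-1.3, 4.1, -0.2]
opening: -0.0005
time: 8.25
ee_pos: [0.5586, 0.0387, 0.0709]
ee_rot: [-90.1, 0.2, -79.8]
force: [-1.9, 5.8, -0.7]
opening: 0.0
```

```bash
python3 -m handwheel '[[1,0.035,-0.197,0,0,0,0]]'
python3 -m handwheel '[[1,0.035,-0.197,0,0,0,0]]'
python3 -m handwheel '[[1,0.035,-0.197,0,0,0,0]]'
python3 -m handwheel '[[1,0.018,-0.098,0,0,0,0]]'
```

```text
time: 8.35
ee_pos: [0.5589, 0.0374, 0.071]
ee_rot: [-90.1, 0.3, -79.8]
force: [-3.4, 7.4, 0.3]
opening: -0.0001
time: 8.45
ee_pos: [0.5591, 0.0357, 0.071]
ee_rot: [-90.1, 0.3, -79.7]
force: [-2.6, 6.7, 0.1]
opening: -0.0
time: 8.55
ee_pos: [0.5595, 0.0339, 0.071]
ee_rot: [-90.1, 0.3, -79.7]
force: [-3.1, 7.7, -0.3]
opening: 0.0004
time: 8.65
ee_pos: [0.5597, 0.0327, 0.071]
ee_rot: [-90.1, 0.3, -79.7]
force: [-2.3, 6.6, 0.4]
opening: 0.0002
```

```bash
python3 -m handwheel '[[1,0.035,-0.197,0,0,0,0]]'
python3 -m handwheel '[[1,0.018,-0.098,0,0,0,0]]'
python3 -m handwheel '[[1,0.018,-0.098,0,0,0,0]]'
python3 -m handwheel '[[1,0.018,-0.098,0,0,0,0]]'
```

```text
time: 8.75
ee_pos: [0.5601, 0.0307, 0.071]
ee_rot: [-90.1, 0.2, -79.7]
force: [-1.5, 5.9, 0.3]
opening: 0.0005
time: 8.85
ee_pos: [0.5605, 0.0287, 0.071]
ee_rot: [-90.1, 0.1, -79.8]
force: [-2.1, 3.2, -0.3]
opening: 0.0
time: 8.95
ee_pos: [0.5608, 0.0268, 0.0709]
ee_rot: [-90.1, 0.0, -79.8]
force: [-1.3, 2.6, -0.6]
opening: 0.0001
time: 9.05
ee_pos: [0.5619, 0.0249, 0.0713]
ee_rot: [-90.0, -0.1, -79.8]
force: [-0.4, 0.5, 0.2]
opening: -0.0
```

The force went up over the crest and dipped to about 0, so it has snapped in. I'll check.

```bash
python3 -m handwheel '[[1,0,0,0,0,0,0],[1,0,0,0,0,0,0]]'
python3 m.py d | grep -v blue
```

```text
time: 9.25
ee_pos: [0.5624, 0.0249, 0.0719]
ee_rot: [-89.9, -0.1, -79.9]
force: [-0.2, 0.2, 0.5]
opening: -0.0002
tcp [0.5624 0.0249 0.0719] g 0.0406 0.0181 F [-0.2  0.2  0.5] 9.25
scene yellow [235. 238.] 89 g [ 0.1256 -0.0101  0.0477] y [-0.0271  0.0063] z 0.05
scene red [243. 215.] 102 g [ 0.0541 -0.0092  0.0854] y [-0.0195  0.002 ] z 0.106
scene white [195. 218.] 15 g [ 0.0875 -0.158   0.0567] y [-0.1656 -0.1524] z 0.06
```

The stop reads as seated: post y is -0.009 against -0.010 for the block, and contact force is near 0. I'll back off, rise and go over to the pipe's -y end, then look again on the way.

```bash
python3 -m handwheel '[[1,-0.18,0.98,0,0,0,0],[1,-0.18,0.98,0,0,0,0],[1,0,0,4,0,0,0],[1,0,0,4,0,0,0],[1,0,0,3,0,0,0]]'
python3 -m handwheel '[[1,-0.27,-4.2,0,0,0,0],[1,-0.27,-4.2,0,0,0,0],[1,-0.27,-4.2,0,0,0,0],[1,-0.27,-4.2,0,0,0,0],[1,-0.27,-4.2,0,0,0,0],[1,-0.27,-4.2,0,0,0,0],[1,-0.27,-4.2,0,0,0,0],[1,0,0,0,0,0,0],[1,0,0,0,0,0,0]]'
python3 m.py e
python3 - <<'E'
from h import *
s=r.read_state();i,d=r.camera('wrist');save(i,'pics/w2.png')
i=cv2.imread('pics/top_e.png');cv2.imwrite('pics/top_ec.png',cv2.resize(i[180:350,240:530],None,fx=2.7,fy=2.7))
E
```

```text
time: 9.85
ee_pos: [0.5581, 0.0464, 0.1837]
ee_rot: [-89.9, -0.0, -79.8]
force: [1.0, 0.1, 0.6]
opening: 0.0002
time: 10.75
ee_pos: [0.5389, -0.2487, 0.181]
ee_rot: [-90.0, 0.1, -79.9]
force: [-0.6, 0.4, 0.3]
opening: 0.0
tcp [ 0.5389 -0.2487  0.181 ] g -0.0308 -0.247 F [-0.6  0.4  0.3] 10.75
top yellow [253. 150.] 106 g [ 0.1224 -0.0097  0.0473] y [-0.0256  0.006 ] z 0.05
top blue [222. 156.] 102 g [0.1211 0.0944 0.0478] y [0.0789 0.1098] z 0.051
top blue [325. 181.] 21 g [-0.0262 -0.2121  0.0771] y [-0.2162 -0.2085] z 0.08
top blue [291. 189.] 41 g [-0.0333 -0.1014  0.0741] y [-0.1057 -0.0973] z 0.079
top red [258. 171.] 91 g [ 0.0382 -0.0096  0.1034] y [-0.0223  0.0021] z 0.109
top white [255. 160.] 18 g [ 0.0839 -0.0095  0.0672] y [-0.0157 -0.0023] z 0.069
scene yellow [235. 238.] 89 g [ 0.1259 -0.01    0.048 ] y [-0.0256  0.0059] z 0.05
scene blue [192. 190.] 18 g [-0.0179 -0.2132  0.0742] y [-0.2164 -0.2089] z 0.079
scene blue [223. 197.] 25 g [-0.0183 -0.103   0.074 ] y [-0.1072 -0.0987] z 0.08
scene blue [268. 247.] 88 g [0.1262 0.095  0.0474] y [0.0777 0.1111] z 0.05
scene red [244. 213.] 141 g [ 0.0499 -0.0079  0.0897] y [-0.0195  0.0022] z 0.108
scene white [184. 214.] 16 g [ 0.0848 -0.1977  0.0569] y [-0.202  -0.1902] z 0.06
scene white [196. 218.] 12 g [ 0.0867 -0.1558  0.0569] y [-0.1594 -0.1539] z 0.059
scene white [240. 225.] 14 g [ 0.084 -0.01   0.067] y [-0.0171 -0.0031] z 0.068
```

View pics/top_ec.png

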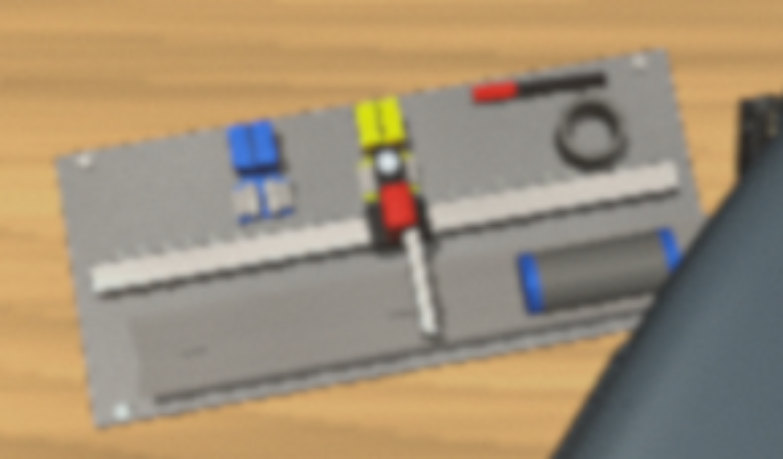

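View pics/w2.png

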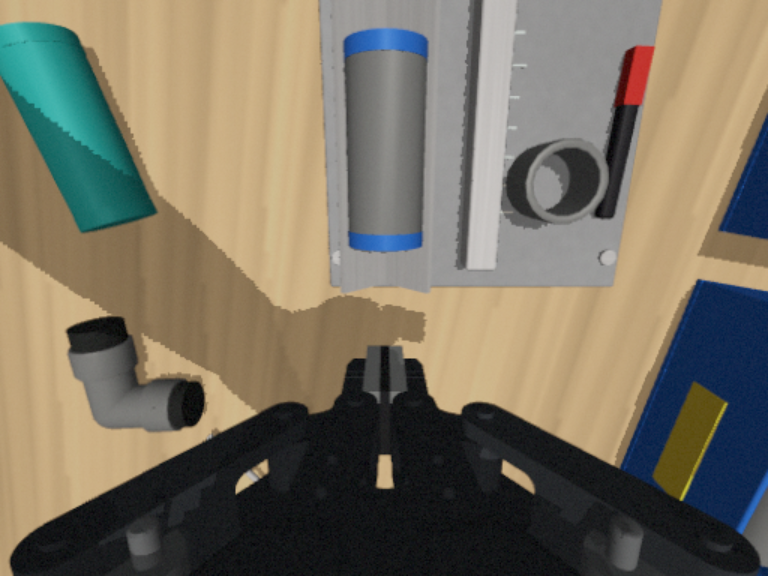

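The top crop shows the white pin head at (387,162), directly in line with the yellow block. Both have y_g ≈ -0.010 in both views, so the stop is seated. The wrist view shows the fingers in line with the pipe axis at column 385, clear of its -y end. I'll descend and push.

```bash
python3 -m handwheel '[[1,0,0,-4,0,0,0],[1,0,0,-4,0,0,0],[1,0,0,-3,0,0,0],[1,0,0,-1.8,0,0,0],[1,0,0,0,0,0,0],[1,0,0,0,0,0,0]]'
python3 -m handwheel '[[1,-0.088,0.49,0,0,0,0],[1,-0.088,0.49,0,0,0,0],[1,-0.088,0.49,0,0,0,0],[1,-0.088,0.49,0,0,0,0],[1,-0.088,0.49,0,0,0,0],[1,-0.088,0.49,0,0,0,0],[1,-0.088,0.49,0,0,0,0]]'
python3 -m handwheel '[[1,-0.088,0.49,0,0,0,0],[1,-0.088,0.49,0,0,0,0],[1,-0.088,0.49,0,0,0,0],[1,-0.088,0.49,0,0,0,0],[1,-0.088,0.49,0,0,0,0],[1,-0.088,0.49,0,0,0,0],[1,-0.088,0.49,0,0,0,0]]'
python3 m.py f
```

```text
time: 11.5
ee_pos: [0.5393, -0.2475, 0.0537]
ee_rot: [-90.0, 0.0, -79.7]
force: [-0.2, 0.1, 0.6]
opening: 0.0001
time: 12.2
ee_pos: [0.5336, -0.2153, 0.0544]
ee_rot: [-89.9, -0.2, -79.9]
force: [1.0, -3.9, 4.1]
opening: -0.0004
time: 12.9
ee_pos: [0.5274, -0.181, 0.0544]
ee_rot: [-89.9, -0.2, -79.9]
force: [-0.4, -5.5, 5.0]
opening: 0.0003
tcp [ 0.5274 -0.181   0.0544] g -0.0302 -0.1784 F [-0.4 -5.5  5. ] 12.9
top yellow [253. 150.] 108 g [ 0.1221 -0.0098  0.0477] y [-0.0251  0.0056] z 0.051
top blue [222. 156.] 98 g [0.1213 0.0943 0.0477] y [0.0789 0.1098] z 0.051
top blue [275. 192.] 37 g [-0.0339 -0.0521  0.0749] y [-0.0561 -0.0477] z 0.08
top red [258. 171.] 90 g [ 0.038  -0.0094  0.1035] y [-0.0224  0.0022] z 0.109
top white [255. 160.] 18 g [ 0.0841 -0.0095  0.0668] y [-0.0159 -0.0023] z 0.069
scene yellow [235. 238.] 89 g [ 0.1256 -0.0101  0.0477] y [-0.0259  0.006 ] z 0.05
scene blue [206. 194.] 21 g [-0.0187 -0.1626  0.073 ] y [-0.1667 -0.1586] z 0.08
scene blue [238. 201.] 26 g [-0.0184 -0.0513  0.0735] y [-0.0554 -0.0459] z 0.079
scene blue [268. 247.] 87 g [0.1265 0.095  0.0477] y [0.0776 0.1118] z 0.05
scene red [244. 213.] 145 g [ 0.0498 -0.0078  0.0892] y [-0.0195  0.0021] z 0.108
scene white [196. 217.] 13 g [ 0.0854 -0.1564  0.0572] y [-0.1638 -0.1524] z 0.059
scene white [239. 225.] 13 g [ 0.0847 -0.0104  0.0674] y [-0.0167 -0.0048] z 0.069
```

```bash
python3 -m handwheel '[[1,-0.071,0.394,0,0,0,0],[1,-0.071,0.394,0,0,0,0],[1,-0.071,0.394,0,0,0,0],[1,-0.071,0.394,0,0,0,0],[1,-0.071,0.394,0,0,0,0]]'
python3 -m handwheel '[[1,-0.035,0.197,0,0,0,0],[1,-0.035,0.197,0,0,0,0]]'
python3 -m handwheel '[[1,-0.035,0.197,0,0,0,0]]'
python3 -m handwheel '[[1,-0.018,0.098,0,0,0,0]]'
python3 -m handwheel '[[1,-0.018,0.098,0,0,0,0]]'
python3 m.py g|grep -v yellow
python3 - <<'E'
from h import *
i=cv2.imread('pics/scene_g.png');cv2.imwrite('pics/scene_gc.png',cv2.resize(i[260:400,260:460],None,fx=3.8,fy=3.8))
E
```

```text
time: 13.5
ee_pos: [0.5227, -0.1596, 0.0529]
ee_rot: [-90.0, 0.1, -79.8]
force: [1.2, -1.5, 1.9]
opening: -0.0002
time: 13.7
ee_pos: [0.522, -0.1558, 0.0529]
ee_rot: [-90.0, 0.1, -79.8]
force: [0.9, -2.5, 1.0]
opening: -0.0002
time: 13.8
ee_pos: [0.522, -0.1554, 0.053]
ee_rot: [-90.1, -0.1, -79.8]
force: [0.9, -8.1, -0.2]
opening: 0.0
time: 13.9
ee_pos: [0.522, -0.1553, 0.0532]
ee_rot: [-90.1, -0.2, -79.9]
force: [1.2, -7.5, -1.2]
opening: -0.0003
time: 14.0
ee_pos: [0.522, -0.1552, 0.0534]
ee_rot: [-90.1, -0.3, -79.9]
force: [1.8, -8.6, -1.3]
opening: 0.0002
tcp [ 0.522  -0.1552  0.0534] g -0.031 -0.1521 F [ 1.8 -8.6 -1.3] 14.0
top blue [222. 156.] 98 g [0.1212 0.094  0.0473] y [0.0785 0.1096] z 0.05
top blue [267. 194.] 25 g [-0.034  -0.0271  0.0748] y [-0.0298 -0.0243] z 0.079
top red [258. 171.] 91 g [ 0.0378 -0.0087  0.102 ] y [-0.0235  0.0028] z 0.109
top white [255. 160.] 18 g [ 0.0839 -0.0095  0.0674] y [-0.0158 -0.0023] z 0.07
scene blue [213. 195.] 22 g [-0.0181 -0.1373  0.0734] y [-0.1409 -0.1331] z 0.08
scene blue [268. 247.] 88 g [0.1266 0.0951 0.0478] y [0.0774 0.1116] z 0.05
scene red [244. 213.] 147 g [ 0.0496 -0.0076  0.0886] y [-0.0205  0.003 ] z 0.107
scene white [196. 217.] 12 g [ 0.0831 -0.1571  0.0567] y [-0.1643 -0.1529] z 0.059
scene white [240. 225.] 13 g [ 0.0843 -0.0093  0.0674] y [-0.0157 -0.0023] z 0.069
```

View pics/scene_gc.png

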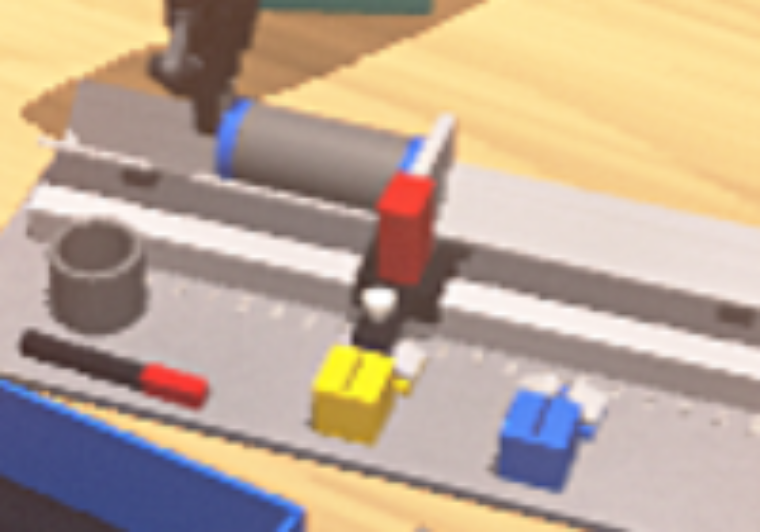

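The push stalled firmly at about 8 N. The crop shows the pipe's plug at (410,158) against the paddle, with the pin head (378,300) still at yellow. I'll back off and rise, then do the final check.

```bash
python3 -m handwheel '[[1,0.035,-0.197,0,0,0,0],[1,0.035,-0.197,0,0,0,0],[1,0.088,-0.49,0,0,0,0],[1,0.18,-0.98,0,0,0,0],[1,0.18,-0.98,0,0,0,0],[1,0,0,4,0,0,0],[1,0,0,4,0,0,0],[1,0,0,4,0,0,0],[1,0.9,-4,0,0,0,0],[1,0.9,-4,0,0,0,0],[1,0,0,0,0,0,0],[1,0,0,0,0,0,0]]'
python3 m.py h
python3 - <<'E'
from h import *
i=cv2.imread('pics/scene_h.png');a=cv2.resize(i[260:400,260:460],None,fx=2.9,fy=2.9)
j=cv2.imread('pics/top_h.png');b=cv2.resize(j[190:340,260:520],None,fx=2.2,fy=2.2)
c=np.zeros((600,800,3),np.uint8);a=cv2.resize(a,(400,280));c[:280,:400]=a;c[280:600,:555]=cv2.resize(b,(555,320));cv2.imwrite('pics/fin.png',c)
E
```

```text
time: 15.3
ee_pos: [0.5446, -0.262, 0.1725]
ee_rot: [-90.0, 0.1, -79.9]
force: [0.0, -0.6, 0.3]
opening: 0.0002
tcp [ 0.5446 -0.262   0.1725] g -0.0276 -0.2612 F [ 0.  -0.6  0.3] 15.3
top yellow [253. 150.] 105 g [ 0.1215 -0.0097  0.0481] y [-0.0255  0.0055] z 0.051
top blue [222. 156.] 99 g [0.1209 0.0945 0.0474] y [0.0789 0.1096] z 0.051
top blue [302. 188.] 29 g [-0.0344 -0.1365  0.075 ] y [-0.1398 -0.1331] z 0.081
top blue [268. 194.] 21 g [-0.0339 -0.0275  0.0751] y [-0.0299 -0.025 ] z 0.08
top red [258. 171.] 91 g [ 0.0383 -0.0091  0.101 ] y [-0.0243  0.0026] z 0.109
top white [255. 160.] 19 g [ 0.0839 -0.0094  0.066 ] y [-0.0158 -0.0024] z 0.068
scene yellow [235. 238.] 87 g [ 0.1259 -0.0101  0.0478] y [-0.0262  0.0067] z 0.05
scene blue [213. 195.] 20 g [-0.0211 -0.1383  0.0728] y [-0.1414 -0.1345] z 0.078
scene blue [268. 247.] 87 g [0.1264 0.0951 0.0478] y [0.0784 0.1114] z 0.05
scene red [244. 213.] 145 g [ 0.0495 -0.0079  0.0898] y [-0.02    0.0022] z 0.107
scene white [184. 214.] 12 g [ 0.0863 -0.1978  0.0582] y [-0.2011 -0.192 ] z 0.061
scene white [196. 216.] 17 g [ 0.0805 -0.1598  0.0566] y [-0.1743 -0.1526] z 0.059
scene white [239. 225.] 14 g [ 0.0844 -0.0106  0.0665] y [-0.0169 -0.0053] z 0.068
```

View pics/fin.png

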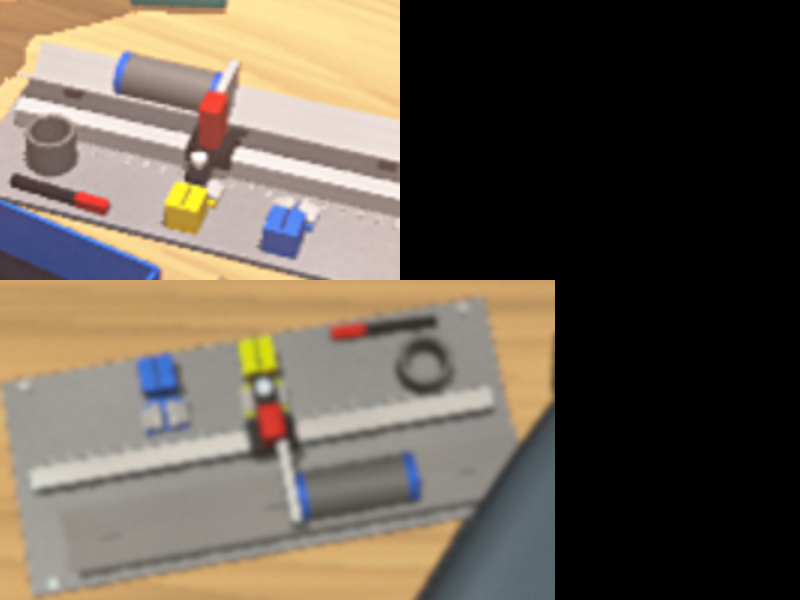

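The pin is still on the yellow notch: head y is -0.0094 against -0.0097 for the block. I'll take one wrist look at the pipe/paddle contact.

```bash
python3 -m handwheel '[[1,-0.9,4,0,0,0,0],[1,-0.9,4,0,0,0,0],[1,0,0,0,0,0,0],[1,0,0,0,0,0,0]]'; python3 - <<'E'
from h import *
i,d=r.camera('wrist');save(i,'pics/w3.png');cv2.imwrite('pics/w3c.png',cv2.resize(i[0:150,170:370,::-1],None,fx=4,fy=4,interpolation=cv2.INTER_CUBIC))
E
```

```text
time: 15.8
ee_pos: [0.5267, -0.1793, 0.1737]
ee_rot: [-90.0, -0.0, -79.6]
force: [-0.4, 0.0, -0.1]
opening: 0.0002
```

View pics/w3c.png

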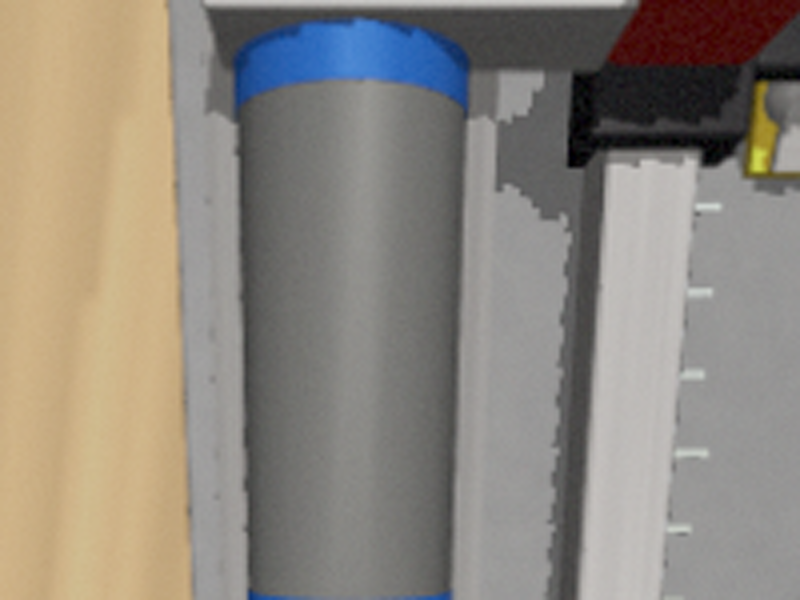

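The blue plug at (350,40) butts against the paddle with no visible gap, and the pipe lies straight in the trough. The robot touches nothing, so I'm handing in.

```bash
python3 -c "
from rig import r
print(r.finish_job())"
```

```text
the job is handed in; nothing more can be done
None
```

I pushed the stop over the blue block until it clicked into the yellow notch, then backed off and pushed the pipe along its trough until it stalled firmly against the paddle. The job was handed in at about 16 s, with the fingers withdrawn and clear of everything.

- **Stop:** in the last check, taken after the fingers had withdrawn, the pin head was within 0.5 mm of the yellow block along the rail in both views. The click also showed in the force, which rose to about 8 N over the crest and then dropped to near zero.
- **Pipe:** the wrist view showed the plug against the paddle with no visible gap, and the pipe lying straight in the trough. The push stalled at about 8–9 N, below the 10–12 N that would drive the stop out of its notch.
- **Limits of the checks:** no check failed or disagreed. The cameras resolve only about 1 mm, so a smaller gap at the paddle would not show.

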